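# Jack the bridge span up and set it on its trestle pier

## Task

Without squeezing the red release, raise the model bridge span click by click by the black post of its ratchet jack and let it hang on the top tooth. Slide the wooden trestle pier in under the span onto the yellow-edged footing pad, square to the jack with its green stem on the robot's side. Then squeeze the red release against the post and lower the span slowly (under 5 cm/s, not falling even the last few millimetres, not pressed down by more than about 10 N beyond its own weight) until you feel it rest on the pier, and let go; leave the rolling stock and the signal where they are.

Things in the scene. Friction and masses are not known exactly. Their poses are not given: they have to be found in the camera images.
- jack: The fixed ratchet jack. Origin: table level, centre of its 130 x 100 x 12 mm plywood base (130 along x). An aluminium column 24 x 24 mm stands on it to 150 mm, with four brass saw teeth on its +y side, pitch 16 mm, ledges up. Its x points away from the robot, y left, z up (yaw varies a little). The span sticks out to its -y side.
- carriage: Blue carriage of the jack with the bridge span fixed to it, 0.55 to 0.9 kg, sliding up the column with about 1 N friction. Its frame equals the jack's when fully down; its z above the jack's is the lift, 0 to 72 mm. The pawl catches at lifts of 16, 32, 48 and 64 mm (64: top tooth); raising past a tooth takes a few newtons more than the weight; let go between, it drops to the tooth below.
- post (a point): Middle of the black fixed grip post on top of the carriage, 16 x 16 mm, 45 mm tall (22 mm above and below this point), standing on a blue block. In the carriage frame at x 0, y -14, z 190 mm. Gripped across jack x it can be lifted clear of the red release.
- pawl: Rocking pawl on the carriage; origin on its pivot, axis along jack x, at y 30, z 130 mm in the carriage frame. Its lower steel tip is sprung into the teeth, its upper end is the red release. Tilts 0 (in) to 0.2 rad (fully released) about jack x; riding over a tooth tilts it only about 0.07; from 0.1 it is free of the teeth.
- trigger (a point): Middle of the outer (+y) face of the red release: plate 18 mm wide (x), 8 thick, 36 tall, facing the post. At rest in the carriage frame at x 0, y 34, z 192 mm; squeezed 12 mm towards the post (-y) it releases fully, 7 mm is just enough; takes 3 to 10 N. Outer faces of post (y -22 mm) and release: 56 mm apart at rest, 44 mm squeezed, the post does not give: grip it as the pawl frees.
- pad (a point): Centre of the footing pad, a flat grey square 56 mm with a yellow edge, painted at table level under the span, 150 mm out on the jack's -y side.
- pier: Loose wooden trestle pier, 0.2 to 0.35 kg; origin at the underside centre of its tower (base 56 x 56 mm). Its cap (60 along x by 44 mm) sits on stiff levelling screws, set differently each time: pier height 94 to 106 mm, not reported; leave it as set. A foot 22 mm wide, 8 mm tall runs along its -x to a green stem. In place its x is parallel to the jack's x.
- pier_stem (a point): Grip point on the pier's green stem, 18 x 18 mm, from 8 to 72 mm tall; this point is 55 mm up and 88 mm to the -x side of the tower centre. In place it stands 56 mm in front of the span's edge.
- caboose: Loose red caboose, 130 x 48 x 79 mm, leave alone. Origin: underside centre.
- tender: Loose black tender, 120 x 46 x 56 mm, leave alone. Origin: underside centre.
- signal: Loose two-lamp signal on a round foot 50 mm across, 143 mm tall, leave alone. Origin: underside centre.
- deck_under (a point): Point on the span's flat deck underside, over the pad; 60 mm up when fully down. The span is 64 mm wide (x), from 25 to 233 mm out on the jack's -y side, truss top 62 mm above this point. It meets the pier at a lift somewhere from 34 to 46 mm, always between the 32 and 48 mm teeth; if the release is let go above 48 mm the pawl catches again and the span hangs.
Mind the look-alikes: they are no part of the job. Of the things like the pier, leave any that is purple, turquoise or white; of the rest the larger one is meant.

How it is judged:
By the outcome, as a careful person would: the job done as asked, in the order asked, and still so for the second after the job is handed in, with the robot touching nothing.
It also fails if it takes over 72 s, if anything falls off the work surface, if the arm or the gripper's body presses on something with over 40 N, if the wrist force passes 120 N, or if a joint passes its speed limit or range.

## Robot

A 7-joint arm with a two-finger parallel gripper is mounted at the origin on the work surface. World frame = base frame: x ahead of the robot, y to its left, z up, the work surface at z = 0. Lengths are in mm, angles in rad, forces in N, time in s.
With the tool pointing down it reaches from about 400 to 900 mm from the base axis. Payload 5.5 kg.
Tool frame: the origin (TCP) lies between the finger pads; the fingertips stand 22 mm ahead of it and the grasp point (between the pads) lies 3 mm ahead of it; z points along the fingers, y is the line along which they close (so a half turn about z gives the same grasp; the last joint's range is limited). The gripper opens to 92 mm and grips with 3 to 60 N. Pads are 19 mm wide; open, the fingers measure 130 mm over their backs; the gripper's body (75 mm by 190 mm) begins 47 mm behind the grasp point.
Start: joints at [1.607, 0.501, -0.427, 1.55, 0.221, 1.138, -0.21], TCP at [146.194, -633.346, 221.329] pointing down, gripper open.
Joint ranges: [-2.88, 2.88], [-0.31, 2.03], [-1.54, 1.56], [0.2, 2.42], [-1.41, 4.55], [0.19, 2.02], [-2.57, 2.57]. Speed limits (rad/s): [2.57, 2.57, 3.14, 3.14, 3.14, 3.14, 3.14].

## Interface

Orientations are given as [roll, pitch, yaw] about the fixed x, y, z axes, in that order (R = Rz(yaw) Ry(pitch) Rx(roll)).
In Python, from plant import ctrl gives the robot as it stands. Calls block until the motion is done:
- ctrl.move_to(position, orientation): joint-space move of the TCP to a pose.
- ctrl.movel(position, v=150, frame=None): straight line of the TCP; frame=None keeps the orientation; v is the mean speed in mm/s.
- ctrl.set_joints(angles): joint-space move.
- ctrl.command_gripper(opening): finger opening in mm; the grip force is fixed at half the most; returns when the fingers have stopped.
- ctrl.pause(seconds).
- ctrl.inverse_kinematics(position, orientation): joint angles nearest the present ones, or None.
- ctrl.camera(name): name is "scene" or "side" or "wrist"; returns a dict with "image" (384x512x3 uint8, red, green, blue), "fx", "fy", "cx", "cy" (pixels), "cam_to_world" (4x4, takes a point from camera to world coordinates); the wrist camera has in their place "tool_from_camera" (4x4, takes a point from camera to tool coordinates, whose origin is the TCP and whose axes are the flange's). Camera axes: x right, y down, z forward; pixel columns grow to the right and rows downward; lengths in mm; the calibration is good to about 2 mm. The wrist camera is an equidistant fisheye: a pixel r from the principal point sees the ray r / f radians off the axis. A picture is of the moment at which its call begins: read the wrist's pose just before it. There is no depth.
A pose or a line that the arm cannot do raises ctrl.IKError and nothing moves.
- ctrl.hand_in(): hands the job in; it is judged then, once.
Readings, each from a call of its own:
- ctrl.read_t(): time.
- ctrl.read_joint_positions(): joint angles.
- ctrl.read_qvel(): joint speeds.
- ctrl.read_tau(): joint torques, N m.
- ctrl.read_tool_pos(): TCP position.
- ctrl.read_eef_rot(): TCP orientation.
- ctrl.read_force(): force on the tool from outside, world axes, zero at the start.
- ctrl.read_torque(): the same for the moment, N m.
- ctrl.read_width(): finger opening in mm.
- ctrl.read_grip_force(): force on a finger pad.
Only numpy, scipy, OpenCV 4.12 (cv2) and the standard library are available. Lean on these libraries where they do the work, as an engineer would, in place of code of your own. Each camera call takes 0.05 s, during which the arm holds its last target. There are 200 camera calls.

## Working session

There is one attempt and no reset: what is moved stays moved. The work goes in short steps, each a Python script; the robot and the scene stay as the last script left them, time stands still between calls to the robot, and variables do not carry over. Pictures are saved under pics/ and viewed, at most 10 in all, crops included, and the job is handed in when it is done.

```bash
ls; mkdir -p pics
python3 - <<'E'
from plant import ctrl
import cv2,numpy as np
ims=[]
for n in("scene","side","wrist"):
    c=ctrl.camera(n); cv2.imwrite(f"pics/{n}0.png",c["image"][:,:,::-1])
    print(n,c["fx"],c["fy"],c["cx"],c["cy"]); print(np.round(c.get("cam_to_world",c.get("tool_from_camera")),3).tolist())
print(ctrl.read_t(),ctrl.read_eef_rot(),ctrl.read_width(),ctrl.read_force())
a=cv2.imread("pics/scene0.png");cv2.imwrite("pics/s_big.png",cv2.resize(a,(800,600),interpolation=cv2.INTER_CUBIC))
a=cv2.imread("pics/side0.png");cv2.imwrite("pics/d_big.png",cv2.resize(a,(800,600),interpolation=cv2.INTER_CUBIC))
E
```

```text
pics
scene 356.2289279565722 356.2289279565722 256.1467677666473 189.6641941023678
[[-0.798, 0.518, -0.308, 944.233], [0.603, 0.685, -0.41, 417.034], [-0.001, -0.513, -0.859, 1130.414], [0.0, 0.0, 0.0, 1.0]]
side 397.4165661065405 397.4165661065405 255.45665364843583 192.31128281139632
[[-0.999, -0.016, 0.051, 553.542], [-0.051, 0.565, -0.824, 967.914], [-0.015, -0.825, -0.565, 856.435], [0.0, 0.0, 0.0, 1.0]]
wrist 297.3186396354542 297.3186396354542 256.38378910932096 193.27776775389285
[[0.0, -0.966, -0.257, 69.992], [1.0, 0.0, 0.0, 0.395], [-0.0, -0.257, 0.966, -162.268], [0.0, 0.0, 0.0, 1.0]]
0.15 [-3.14007417e+00 -2.48008193e-05  2.26855638e-01] 91.56048032132549 [ 0.90465085  0.09459934 -0.40557594]
```

View pics/s_big.png

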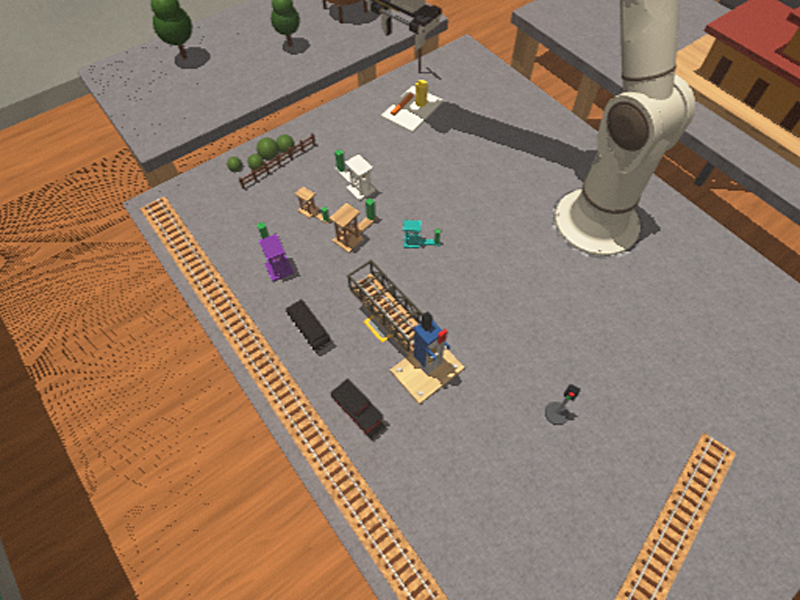

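View pics/d_big.png

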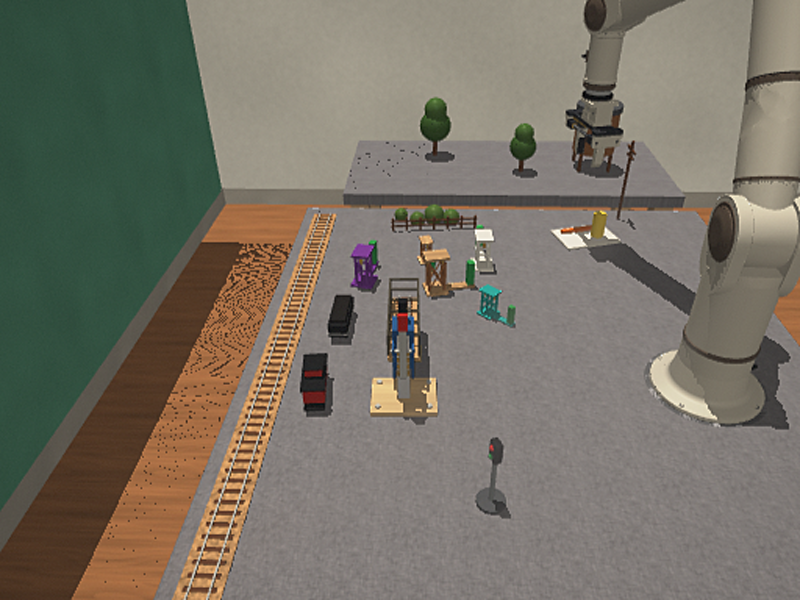

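Scene view: the pier candidates are large wooden (345,228; stem 370,208), small wooden (306,200; stem 323,214), white (358,175), turquoise (413,233) and purple (275,258). White, turquoise and purple are excluded, so by size it is the large wooden one. The jack is at (428,370), its post at (428,320), its red release at (442,337) and the pad edge at (376,329). In the side view the large pier is at (437,272) with its stem at (470,272).

```bash
cat > h.py <<'E'
import numpy as np,cv2,json
def ray(c,u,v):
    T=np.array(c["cam_to_world"]);d=T[:3,:3]@np.array([(u-c["cx"])/c["fx"],(v-c["cy"])/c["fy"],1]);return T[:3,3],d/np.linalg.norm(d)
def onz(c,u,v,z):
    o,d=ray(c,u,v);return o+d*(z-o[2])/d[2]
def tri(c1,p1,c2,p2):
    o1,d1=ray(c1,*p1);o2,d2=ray(c2,*p2)
    s=np.linalg.lstsq(np.stack([d1,-d2],1),o2-o1,rcond=None)[0]
    a=o1+d1*s[0];b=o2+d2*s[1];return (a+b)/2,np.linalg.norm(a-b)
def mask(im,name):
    h=cv2.cvtColor(im,cv2.COLOR_RGB2HSV).astype(int);H,S,V=h[...,0],h[...,1],h[...,2]
    m={"green":(H>50)&(H<75)&(S>120),"red":((H<6)|(H>174))&(S>150)&(V>60),"wood":(H>8)&(H<20)&(S>90)&(V>60),"ply":(H>14)&(H<25)&(S>60)&(V>150),"yellow":(H>20)&(H<30)&(S>140),"blue":(H>100)&(H<120)&(S>100),"black":(V<45)}[name]
    return m.astype(np.uint8)
def blobs(im,name,roi,amin=15):
    x0,y0,x1,y1=roi;m=mask(im,name);k=np.zeros_like(m);k[y0:y1,x0:x1]=m[y0:y1,x0:x1]
    n,l,s,ce=cv2.connectedComponentsWithStats(k,connectivity=8)
    return [(s[i].tolist(),np.round(ce[i],1).tolist(),l==i) for i in range(1,n) if s[i][4]>=amin]
E
python3 - <<'E'
from plant import ctrl
from h import *
c=ctrl.camera("scene");d=ctrl.camera("side")
R={"scene":(c,(190,80,320,260)),"side":(d,(190,140,340,280))}
for n,(k,r) in R.items():
    for col in("green","red","ply","yellow","wood"):
        for s,ce,m in blobs(k["image"],col,r): print(n,col,s,ce, np.round(onz(k,*ce,0)[:2]))
a=c["image"][95:265,180:310];b=d["image"][130:270,190:340]
A=cv2.resize(a,(400,523),interpolation=cv2.INTER_NEAREST);B=cv2.resize(b,(400,373),interpolation=cv2.INTER_NEAREST)
o=np.zeros((523,800,3),np.uint8);o[:,:400]=A;o[:373,400:]=B
cv2.imwrite("pics/crop1.png",o[:,:,::-1])
E
```

```text
scene green [215, 96, 5, 8, 18] [216.2, 98.5] [ 398. -597.]
scene green [234, 127, 5, 4, 16] [236.2, 128.6] [ 428. -405.]
scene green [278, 147, 4, 9, 20] [279.4, 150.6] [ 357. -210.]
scene red [280, 211, 6, 9, 32] [282.5, 214.9] [527.  17.]
scene ply [190, 119, 11, 9, 63] [194.7, 123.4] [ 549. -532.]
scene ply [211, 130, 19, 15, 151] [220.0, 137.2] [ 506. -408.]
scene ply [191, 133, 9, 6, 21] [194.8, 135.7] [ 583. -476.]
scene ply [202, 137, 6, 5, 15] [204.5, 138.5] [ 560. -440.]
scene ply [229, 139, 10, 8, 44] [232.8, 142.8] [ 481. -353.]
scene ply [212, 152, 13, 9, 33] [218.1, 156.2] [ 565. -334.]
scene ply [239, 179, 6, 7, 20] [241.4, 181.6] [ 562. -184.]
scene ply [245, 185, 17, 19, 65] [253.2, 195.2] [ 562. -110.]
scene ply [233, 204, 15, 15, 47] [239.2, 211.7] [642. -86.]
scene ply [260, 204, 7, 5, 17] [263.5, 205.5] [558. -53.]
scene ply [283, 223, 14, 16, 85] [289.0, 230.0] [546.  76.]
scene ply [249, 229, 34, 29, 440] [265.6, 243.0] [640.  65.]
scene ply [190, 248, 9, 12, 50] [193.0, 254.6] [859. -48.]
scene yellow [233, 204, 15, 15, 42] [239.6, 211.8] [641. -84.]
scene woo
[... 1414 characters left out ...]
, 10, 23] [190.9, 143.2] [ 953. -678.]
side wood [190, 140, 25, 81, 761] [198.5, 170.2] [ 876. -437.]
side wood [267, 151, 37, 39, 496] [279.1, 172.3] [ 541. -429.]
side wood [251, 191, 4, 8, 27] [252.5, 194.6] [ 641. -265.]
side wood [263, 191, 4, 7, 25] [264.6, 194.3] [ 595. -268.]
side wood [263, 199, 4, 7, 19] [265.0, 201.5] [ 592. -222.]
side wood [265, 207, 3, 7, 15] [265.6, 209.9] [ 588. -170.]
side wood [265, 215, 4, 16, 49] [266.2, 222.8] [584. -97.]
side wood [248, 225, 3, 6, 15] [249.1, 227.9] [641. -68.]
side wood [254, 229, 2, 11, 18] [254.5, 234.1] [621. -36.]
side wood [244, 242, 10, 8, 42] [249.8, 244.9] [633.  17.]
side wood [237, 242, 43, 24, 629] [259.6, 256.0] [600.  67.]
```

View pics/crop1.png

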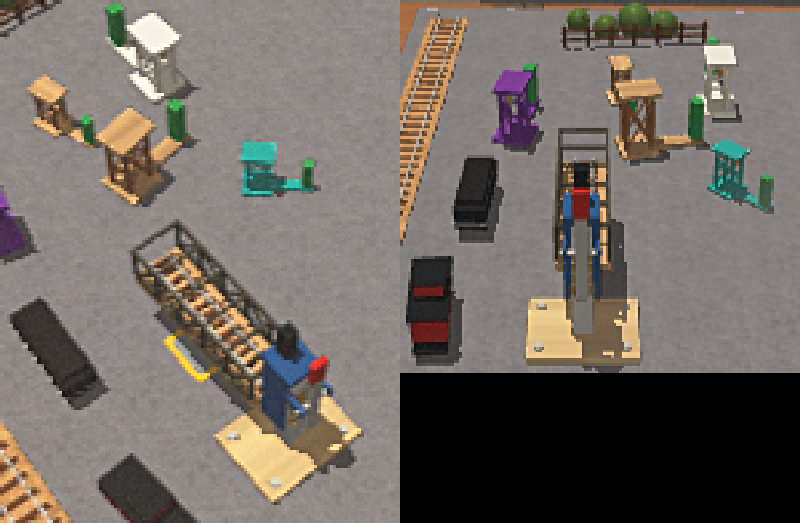

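Crop: the large wooden pier's cap is at (128,130) in the left crop with its stem at (177,120), so the choice is confirmed by size and colour. Next I look from above with the wrist camera.

```bash
cat >> h.py <<'E'
from scipy.spatial.transform import Rotation as Ro
def shot(ctrl,name):
    p=np.array(ctrl.read_tool_pos());r=np.array(ctrl.read_eef_rot())
    c=ctrl.camera("wrist");T=np.eye(4);T[:3,:3]=Ro.from_euler("xyz",r).as_matrix();T[:3,3]=p
    W=T@np.array(c["tool_from_camera"]);cv2.imwrite(f"pics/{name}.png",c["image"][:,:,::-1])
    json.dump({"W":W.tolist(),"f":c["fx"],"cx":c["cx"],"cy":c["cy"]},open(f"pics/{name}.json","w"))
def wonz(name,u,v,z):
    k=json.load(open(f"pics/{name}.json"));W=np.array(k["W"]);a=np.array([u-k["cx"],v-k["cy"]]);r=np.linalg.norm(a);t=r/k["f"]
    d=W[:3,:3]@np.r_[a/max(r,1e-9)*np.sin(t),np.cos(t)];o=W[:3,3];return o+d*(z-o[2])/d[2]
def wpix(name,P):
    k=json.load(open(f"pics/{name}.json"));W=np.array(k["W"]);q=W[:3,:3].T@(np.array(P)-W[:3,3]);t=np.arctan2(np.hypot(q[0],q[1]),q[2]);n=np.hypot(q[0],q[1]);return np.array([k["cx"],k["cy"]])+q[:2]/n*t*k["f"]
E
python3 - <<'E'
from plant import ctrl
from h import *
pi=np.pi
for P,yaw in(((470,-400,55),0),((470,-400,55),pi),((510,-90,60),0),((510,-90,60),pi),((590,50,250),pi/2),((590,50,250),-pi/2),((590,50,250),0),((590,50,250),pi)):
    q=ctrl.inverse_kinematics(list(P),[pi,0,yaw]);print(P,round(yaw,2),None if q is None else np.round(q,2))
ctrl.move_to([500,-330,260],[pi,0,0]);print(ctrl.read_t());shot(ctrl,"w1")
ctrl.move_to([540,0,330],[pi,0,0]);print(ctrl.read_t(),ctrl.read_joint_positions());shot(ctrl,"w2")
for n in("w1","w2"): cv2.imwrite(f"pics/{n}b.png",cv2.resize(cv2.imread(f"pics/{n}.png"),(800,600),interpolation=cv2.INTER_CUBIC))
E
```

```text
(470, -400, 55) 0 [ 0.98  0.65 -0.42  1.75  0.35  0.82 -1.18]
(470, -400, 55) 3.14 [ 1.32  0.84 -0.96  1.74  0.81  1.01  1.63]
(510, -90, 60) 0 [ 0.66  0.56 -0.66  1.99  0.49  0.75 -1.87]
(510, -90, 60) 3.14 [ 0.81  0.64 -0.87  1.99  0.67  0.83  1.13]
(590, 50, 250) 1.57 [ 0.66  0.57 -1.11  1.66  0.54  1.25 -0.56]
(590, 50, 250) -1.57 [ 0.74  0.69 -1.3   1.65  0.68  1.33  2.47]
(590, 50, 250) 0 [ 0.74  0.69 -1.31  1.65  0.69  1.34 -2.25]
(590, 50, 250) 3.14 [ 0.74  0.69 -1.3   1.65  0.68  1.33  0.9 ]
1.9583
3.2917 [ 0.62689109  0.26389613 -0.80899473  1.68019714  0.19869318  1.28329338
 -1.79529285]
```

View pics/w1b.png

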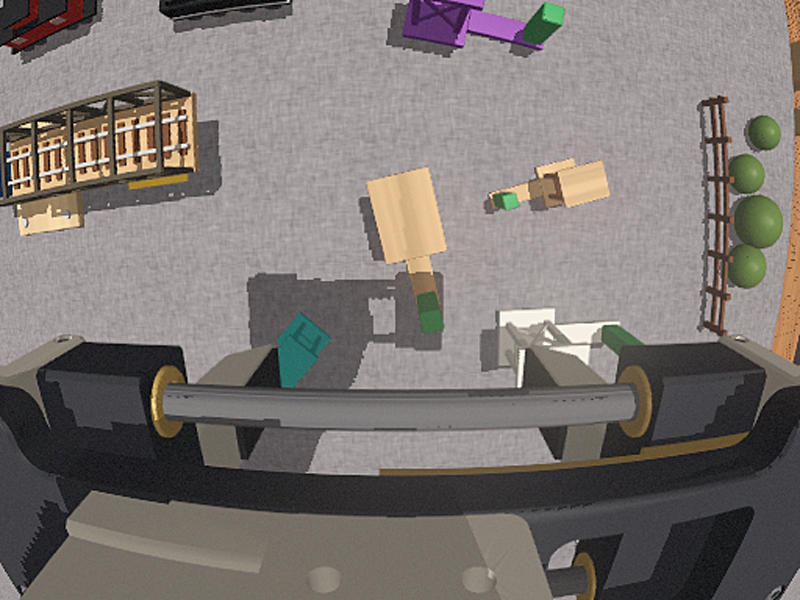

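View pics/w2b.png

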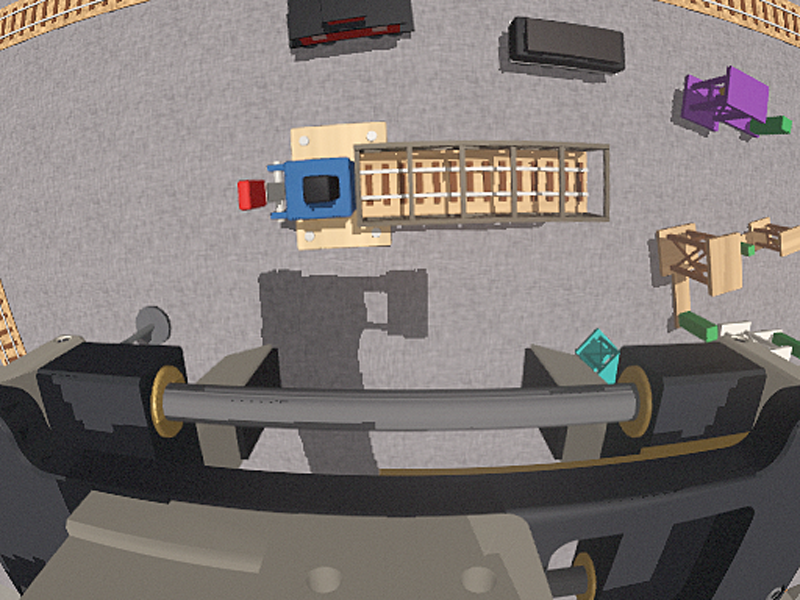

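w1 shows the large pier's cap with corners (367,181),(427,168),(445,249),(387,264) and its stem at (429,310). The small wooden pier is at (575,185), turquoise at (302,345). w2 shows the base corners (290,128),(385,122),(391,246),(299,249), the post top at (321,190), the release at (251,194) and the span from (357,185) to (609,182).

Run:
```python
from h import *
S=512/800
def cast(n,pts,z): return np.array([wonz(n,u*S,v*S,z)[:2] for u,v in pts])
b=cast("w2",[(290,128),(385,122),(391,246),(299,249)],12);print("base",b.round(1).tolist(),b.mean(0).round(1))
e=lambda a,b:(np.linalg.norm(b-a).round(1),np.degrees(np.arctan2(*(b-a)[::-1])).round(1))
print(e(b[3],b[0]),e(b[2],b[1]),e(b[1],b[0]),e(b[2],b[3]))
s=cast("w2",[(357,147),(609,146),(609,219),(357,221)],122);print("trusstop",s.round(1).tolist(),e(s[1],s[0]),e(s[2],s[3]),e(s[2],s[1]))
im=cv2.imread("pics/w2.png")[:,:,::-1]
for st,ce,m in blobs(im,"red",(140,100,180,150),20)+blobs(im,"black",(180,100,225,135),20):
    print(st,ce,"z210",wonz("w2",*ce,210).round(1),"z212",wonz("w2",*ce,212).round(1))
c1=cast("w1",[(367,181),(427,168),(445,249),(387,264)],100);print("cap",c1.round(1).tolist(),c1.mean(0).round(1),e(c1[3],c1[0]),e(c1[2],c1[1]),e(c1[1],c1[0]),e(c1[2],c1[3]))
im=cv2.imread("pics/w1.png")[:,:,::-1];h=cv2.cvtColor(im,cv2.COLOR_RGB2HSV)
for st,ce,m in blobs(im,"green",(255,170,300,225),20):
    V=h[...,2];print("stem",st,ce,np.unique(V[m],return_counts=True))
    for nm,mm in(("bright",m&(V>95)),("dark",m&(V<=95))):
        if mm.sum()<5: continue
        ys,xs=np.nonzero(mm);r=cv2.minAreaRect(np.c_[xs,ys].astype(np.float32));print(nm,mm.sum(),r,wonz("w1",*r[0],72).round(1),wonz("w1",*r[0],40).round(1))
print("turq",cast("w1",[(302,345)],50),"small stem",cast("w1",[(505,201)],50),cast("w1",[(585,185)],70))
print("pad yellow",cast("w1",[(130,184),(188,178)],0))
```

```text
base [[668.6, 111.4], [671.3, 12.9], [542.4, 7.4], [540.4, 104.9]] [605.7  59.2]
(np.float64(128.4), np.float64(2.9)) (np.float64(129.0), np.float64(2.5)) (np.float64(98.6), np.float64(91.6)) (np.float64(97.5), np.float64(91.2))
trusstop [[637.6, 31.5], [646.4, -177.5], [584.1, -179.9], [578.4, 32.1]] (np.float64(209.2), np.float64(92.4)) (np.float64(212.1), np.float64(91.5)) (np.float64(62.4), np.float64(2.2))
[152, 115, 18, 20, 292] [160.4, 124.2] z210 [604.7  90.7 210. ] z212 [604.8  90.  212. ]
[209, 112, 8, 17, 98] [213.0, 119.7] z210 [607.   38.3 210. ] z212 [607.   38.1 212. ]
cap [[569.2, -308.9], [578.1, -350.1], [521.6, -363.1], [510.9, -322.3]] [ 545.  -336.1] (np.float64(59.8), np.float64(12.9)) (np.float64(58.0), np.float64(12.9)) (np.float64(42.1), np.float64(102.2)) (np.float64(42.1), np.float64(104.7))
turq [[ 431.47557541 -246.43184706]] small stem [[ 554.19140241 -416.40847512]] [[ 570.6090796  -477.76150528]]
pad yellow [[ 580.51161033  -58.46489762]
 [ 580.4899541  -127.32597057]]
```

Run:
```python
from plant import ctrl
from h import *
S=512/800;pi=np.pi;yaw=0.038
p=np.mean([wonz("w2",u*S,v*S,212)[:2] for u,v in[(304,176),(338,176),(339,203),(305,204)]],0)
J=np.array([605.7,58.0]);R=lambda a:np.array([[np.cos(a),-np.sin(a)],[np.sin(a),np.cos(a)]])
e=J+R(yaw)@[0,-14];print("post seen",p,"expected",e)
assert np.linalg.norm(p-e)<7
g=(p+e)/2
o=[pi,0,pi/2+yaw]
ctrl.move_to([*g,285],o);ctrl.movel([*g,196],v=150)
print("t",ctrl.read_t(),"F",ctrl.read_force(),ctrl.read_tool_pos())
ctrl.command_gripper(10);print("w",ctrl.read_width(),ctrl.read_grip_force(),ctrl.read_force(),ctrl.read_tool_pos(),ctrl.read_torque(),ctrl.read_t())
```

```text
post seen [605.61486838  45.07221609] expected [606.23187197  44.01010678]
t 5.2917 F [-0.0939234  -1.12389632 -0.17591361] [606.46576333  44.87485956 196.8654539 ]
w 15.615325725300572 29.999985694885254 [-0.92256807 -0.76016842 -0.09901276] [605.83076655  44.55159753 195.97039486] [ 0.00692772 -0.05045872  0.02110343] 6.45
```

Gripped at 15.6 mm with almost no side force. Now raising it click by click.

Run:
```python
from plant import ctrl
import numpy as np
g=[605.9,44.5]
for L in(18.5,34.5,50.5,67):
    ctrl.movel([*g,196+L],v=50);ctrl.pause(.1);print(L,ctrl.read_tool_pos()[2],np.round(ctrl.read_force(),1),round(ctrl.read_t(),2))
for L in(65,64,63.5):
    ctrl.movel([*g,196+L],v=20);print(L,ctrl.read_tool_pos()[2],np.round(ctrl.read_force(),1),round(ctrl.read_t(),2))
```

```text
18.5 214.35354346323354 [ 2.1  0.8 -5.6] 7.07
34.5 230.4615907147155 [ 1.4  0.5 -5.3] 7.63
50.5 246.490793930759 [-0.1  1.7 -5.4] 8.2
67 259.0119063674754 [ 11.7   2.2 -31. ] 8.78
65 258.9678168868314 [  6.9   0.9 -21.5] 9.03
64 258.9235315181977 [  5.2  -0.5 -17.1] 9.28
63.5 258.9554259683642 [  3.8  -2.2 -16.3] 9.53
```

Something resists at a lift of about 63 mm. I'll look before doing anything else.

Run:
```python
from plant import ctrl
from h import *
print(ctrl.read_width(),np.round(ctrl.read_force(),1),np.round(ctrl.read_torque(),2),np.round(ctrl.read_tool_pos(),1),np.round(ctrl.read_eef_rot(),3),np.round(ctrl.read_joint_positions(),3))
a=ctrl.camera("scene")["image"];b=ctrl.camera("side")["image"]
A=cv2.resize(a[140:270,200:330],(400,400),interpolation=cv2.INTER_CUBIC);B=cv2.resize(b[120:270,190:340],(400,400),interpolation=cv2.INTER_CUBIC)
cv2.imwrite("pics/stuck.png",np.hstack([A,B])[:,:,::-1])
```

```text
16.03958225723108 [  3.8  -2.2 -16.3] [-0.53 -1.01 -0.06] [605.8  43.1 259. ] [-3.141e+00  1.000e-03  1.608e+00] [ 0.618  0.565 -1.048  1.607  0.508  1.27  -0.481]
```

View pics/stuck.png

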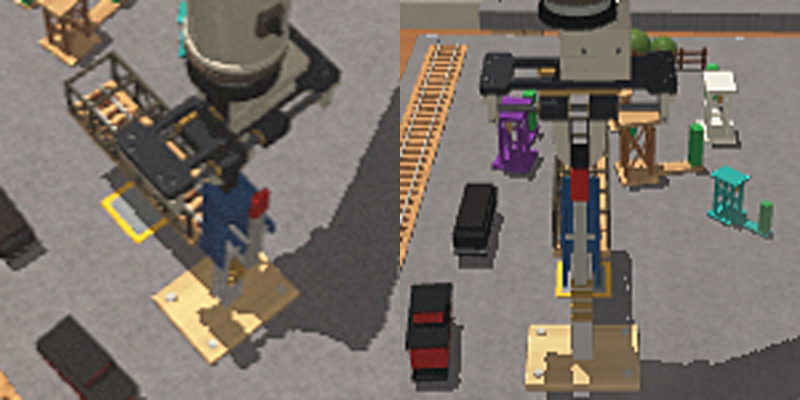

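The pictures show the post still well gripped and the carriage high. I'll measure the lift from the red release before and after.

Run:
```python
from plant import ctrl
from h import *
c=ctrl.camera("scene");d=ctrl.camera("side")
for nm,a,b in(("before",cv2.imread("pics/scene0.png")[:,:,::-1],cv2.imread("pics/side0.png")[:,:,::-1]),("now",c["image"],d["image"])):
    P=[max(blobs(i,"red",r,8),key=lambda s:s[0][4]) for i,r in((a,(265,190,300,235)),(b,(235,165,280,225)))]
    print(nm,P[0][:2],P[1][:2],tri(c,P[0][1],d,P[1][1]))
```

```text
before ([280, 211, 6, 9, 33], [282.6, 214.9]) ([254, 200, 7, 12, 74], [257.4, 205.4]) (array([603.75586988,  91.67557835, 211.22814872]), np.float64(2.050011303534344))
now ([281, 202, 6, 9, 36], [283.8, 205.8]) ([254, 183, 7, 12, 82], [257.0, 188.6]) (array([604.02474153,  91.68037067, 266.7267194 ]), np.float64(1.816239384424259))
```

The release rose 55.5 mm. So the carriage started hanging on the 16 mm tooth, is now at its 72 mm stop, and the grip slid on the post by about 7 mm. I'll lower it gently until the pawl takes the weight at 64.

Run:
```python
from plant import ctrl
import numpy as np
z=258
while z>246:
    ctrl.movel([605.9,44.5,z],v=20);f=ctrl.read_force();print(z,round(ctrl.read_tool_pos()[2],1),np.round(f,1),round(ctrl.read_t(),2))
    if f[2]>-1.5: break
    z-=1
```

```text
258 258.5 [ 1.4 -5.2 -7.6] 9.98
257 257.6 [ 1.  -5.8 -7.4] 10.23
256 256.7 [ 0.6 -5.1 -6.9] 10.48
255 255.7 [ 0.1 -5.6 -7.1] 10.73
254 254.7 [ 0.8 -5.6 -7. ] 10.98
253 253.7 [ 0.6 -4.9 -6.8] 11.23
252 252.7 [ 0.3 -5.3 -6.7] 11.48
251 251.7 [ 1.8 -5.6 -6.2] 11.73
250 250.9 [ 1.1 -5.6 -6.1] 11.98
249 250.7 [-1.8 -6.7 -0.4] 12.23
```

Run:
```python
from plant import ctrl
from h import *
pi=np.pi
c=np.array([545,-336.1]);y=.227
for dx,dy,z in((-88,0,72),(-79,0,72),(-97,0,72),(-79,0,8)): 
    P=c+[dx*np.cos(y),dx*np.sin(y)];print(z,P,(wpix("w1",[*P,z])*800/512).round(1))
im=cv2.imread("pics/w1.png");print(cv2.cvtColor(im,cv2.COLOR_BGR2HSV)[183:215:2,[271,274,277,280]].tolist())
ctrl.command_gripper(60);ctrl.movel([605.9,44.5,300],v=200);print(ctrl.read_force(),ctrl.read_t())
```

```text
72 [ 459.25755684 -355.90488425] [431.1 322.1]
72 [ 468.02667034 -353.87938472] [428.7 311.4]
72 [ 450.48844333 -357.93038377] [433.4 332.5]
8 [ 468.02667034 -353.87938472] [424.6 292.1]
[[[15, 94, 135], [15, 97, 145], [14, 103, 151], [4, 17, 106]], [[13, 93, 135], [15, 103, 146], [15, 104, 144], [6, 13, 98]], [[24, 81, 107], [60, 95, 89], [60, 90, 91], [9, 50, 101]], [[53, 91, 92], [55, 74, 97], [55, 90, 94], [12, 89, 141]], [[57, 79, 90], [57, 82, 90], [54, 82, 93], [14, 103, 146]], [[54, 75, 92], [53, 88, 93], [53, 83, 92], [28, 74, 104]], [[57, 81, 94], [55, 82, 93], [55, 74, 96], [53, 66, 97]], [[56, 79, 97], [58, 87, 91], [55, 74, 90], [55, 90, 94]], [[55, 90, 93], [60, 72, 106], [61, 94, 114], [63, 97, 116]], [[60, 91, 104], [62, 90, 113], [61, 96, 112], [62, 92, 111]], [[60, 88, 110], [58, 95, 110], [62, 85, 114], [60, 91, 112]], [[65, 97, 113], [60, 87, 108], [63, 97, 110], [63, 100, 110]], [[61, 102, 112], [62, 99, 108], [63, 92, 108], [59, 91, 109]], [[63, 99, 113], [62, 94, 111], [61, 98, 109], [65, 96, 114]], [[63, 107, 110], [64, 109, 110], [62, 88, 110], [59, 59, 100]], [[58, 35, 96], [48, 14, 88], [163, 23, 99], [176, 20, 101]]]
[-0.60708126  0.18288622 -0.37511053] 13.5167
```

The predicted stem top (431,322) matches the green top seen in w1 (rows 311–331), so I'll grip it.

Run:
```python
from plant import ctrl
from h import *
pi=np.pi;S=.64
print("white",[wonz("w1",u*S,v*S,95)[:2].round() for u,v in((497,312),(553,309),(497,362))])
s=[459.3,-355.9];o=[pi,0,-pi+.227]
ctrl.move_to([*s,170],o);print(ctrl.read_t(),ctrl.read_joint_positions().round(2))
ctrl.movel([*s,63],v=150);print("F",np.round(ctrl.read_force(),1))
ctrl.command_gripper(12);print(ctrl.read_width(),ctrl.read_grip_force(),np.round(ctrl.read_force(),1),np.round(ctrl.read_tool_pos(),1),ctrl.read_t())
```

```text
white [array([ 474., -404.]), array([ 476., -448.]), array([ 434., -406.])]
15.3917 [ 1.51  0.87 -1.38  1.76  0.89  1.3   1.71]
F [ 0.1 -0.2 -0.4]
17.414451650769408 30.000187754631042 [ 0.1 -0.3  1. ] [ 459.2 -355.8   63. ] 17.0167
```

Run:
```python
from plant import ctrl
from h import *
pi=np.pi;y=.038
J=np.array([605.4,58.8]);R=np.array([[np.cos(y),-np.sin(y)],[np.sin(y),np.cos(y)]])
w=lambda a,b:J+R@[a,b]
o=[pi,0,-pi+y]
A=w(-88,-385)
def say(): print(np.round(ctrl.read_tool_pos(),1),np.round(ctrl.read_eef_rot(),3),np.round(ctrl.read_force(),1),ctrl.read_width().round(2),round(ctrl.read_t(),2))
ctrl.movel([*A,63],v=70,frame=o);say()
ctrl.movel([*w(-88,-270),63],v=100);say()
shot(ctrl,"w3")
ctrl.movel([*w(-88,-151),63],v=60);say()
ctrl.movel([*w(-88,-150),63],v=30);ctrl.pause(.3);say()
c=ctrl.camera("scene");d=ctrl.camera("side")
A=cv2.resize(c["image"][140:270,200:330],(400,400),interpolation=cv2.INTER_CUBIC);B=cv2.resize(d["image"][140:270,210:340],(400,400),interpolation=cv2.INTER_CUBIC)
cv2.imwrite("pics/placed.png",np.hstack([A,B])[:,:,::-1])
```

```text
Traceback (most recent call last):
AttributeError: 'float' object has no attribute 'round'
```

Run:
```python
from plant import ctrl
from h import *
pi=np.pi;y=.038
J=np.array([605.4,58.8]);R=np.array([[np.cos(y),-np.sin(y)],[np.sin(y),np.cos(y)]])
w=lambda a,b:J+R@[a,b]
def say(): print(np.round(ctrl.read_tool_pos(),1),np.round(ctrl.read_eef_rot(),3),np.round(ctrl.read_force(),1),round(ctrl.read_width(),2),round(ctrl.read_t(),2))
say()
ctrl.movel([*w(-88,-270),63],v=100);say()
shot(ctrl,"w3")
ctrl.movel([*w(-88,-151),63],v=60);say()
ctrl.movel([*w(-88,-150),63],v=30);ctrl.pause(.3);say()
c=ctrl.camera("scene");d=ctrl.camera("side")
A=cv2.resize(c["image"][140:270,200:330],(400,400),interpolation=cv2.INTER_CUBIC);B=cv2.resize(d["image"][140:270,210:340],(400,400),interpolation=cv2.INTER_CUBIC)
cv2.imwrite("pics/placed.png",np.hstack([A,B])[:,:,::-1])
```

```text
[ 532.2 -329.1   63.1] [ 3.141e+00  1.000e-03 -3.104e+00] [-1.7  0.2  3.4] 17.03 18.27
[ 527.9 -214.4   63. ] [ 3.141  0.    -3.104] [-1.5 -0.6  2.6] 17.06 19.57
[523.  -95.7  63.1] [-3.141e+00 -1.000e-03 -3.104e+00] [-1.3 -6.2  8.6] 16.86 21.76
[522.9 -94.   63. ] [ 3.141 -0.    -3.103] [-0.8 -4.6  5.9] 17.06 22.31
```

View pics/placed.png

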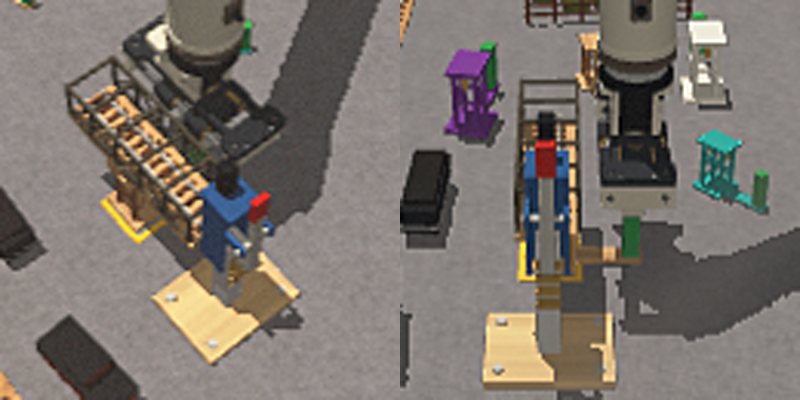

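The pier appears to stand on the pad under the span. I'll let go and check its offset from a yaw-0 wrist view.

Run:
```python
from plant import ctrl
from h import *
pi=np.pi
ctrl.command_gripper(36);print(np.round(ctrl.read_force(),1))
ctrl.movel([522.9,-94,150],v=200);ctrl.move_to([430,-90,220],[pi,0,0]);shot(ctrl,"w4");print(ctrl.read_t(),ctrl.read_joint_positions().round(2))
im=cv2.imread("pics/w4.png");a=im[20:215,150:400];cv2.imwrite("pics/w4c.png",cv2.resize(a,None,fx=3,fy=3,interpolation=cv2.INTER_CUBIC)[:600,:800])
```

```text
[-0.4 -0.5  0.6]
25.5917 [-0.69  0.12  0.9   2.09 -0.11  0.98 -1.3 ]
```

View pics/w4c.png

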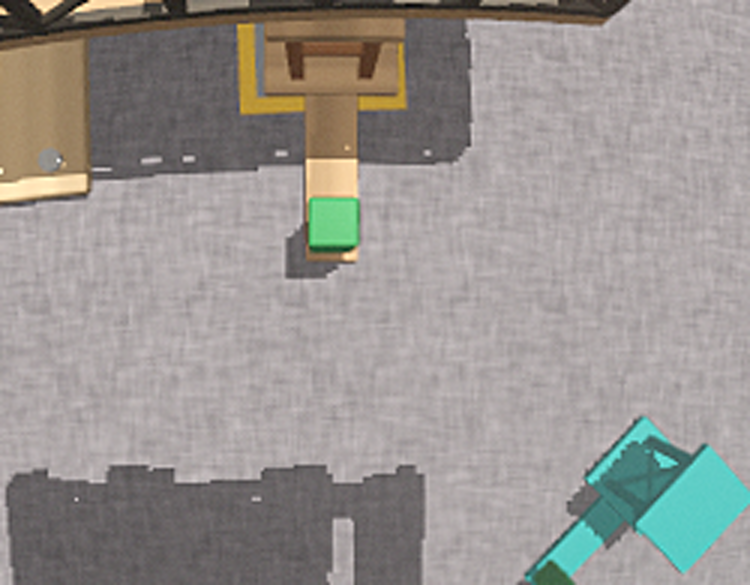

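The crop shows the pad's front edge from (240,113) to (406,107), the pier's base front from (265,95) to (397,95), the foot at (306–357,150) and the stem top at (334,223). The pier looks slightly to the right of centre and perhaps not quite square.

Run:
```python
from h import *
k=lambda u,v,z:wonz("w4",150+u/3,20+v/3,z)[:2]
e=lambda a,b:(np.linalg.norm(b-a).round(1),np.arctan2(*(b-a)[::-1]).round(3))
P=k(240,113,0),k(406,107,0);print("pad front",np.round(P,1).tolist(),np.mean(P,0),e(P[1],P[0]))
for z in(0,6,8,12):
    B=k(265,95,z),k(397,95,z);print("base",z,np.round(B,1).tolist(),np.mean(B,0),e(B[1],B[0]))
im=cv2.imread("pics/w4.png")[:,:,::-1]
hsv=cv2.cvtColor(im,cv2.COLOR_RGB2HSV);m=((hsv[...,0]>50)&(hsv[...,0]<80)&(hsv[...,1]>90)&(hsv[...,2]>130)).astype(np.uint8);m[:, :230]=0;m[:,300:]=0;m[130:]=0
ys,xs=np.nonzero(m);r=cv2.minAreaRect(np.c_[xs,ys].astype(np.float32));print("stem top",r,wonz("w4",*r[0],72).round(1))
F=[k(306,190,8),k(306,100,8),k(357,190,8),k(357,100,8)];print("foot",np.round(F,1).tolist(),e(F[0],F[1]),e(F[2],F[3]))
Q=k(85,40,12),k(90,175,12);print("base plate -y edge",np.round(Q,1).tolist(),e(Q[1],Q[0]))
C=[k(0,183,12),k(90,175,12)];print("front edge",np.round(C,1).tolist(),e(C[1],C[0]))
```

```text
pad front [[575.6, -56.5], [578.5, -126.6]] [577.02937173 -91.57745419] (np.float64(70.2), np.float64(1.612))
base 0 [[583.4, -67.1], [583.7, -122.8]] [583.57185966 -94.9475073 ] (np.float64(55.8), np.float64(1.577))
base 6 [[582.1, -67.4], [582.4, -122.3]] [582.25770328 -94.86655081] (np.float64(54.9), np.float64(1.577))
base 8 [[581.6, -67.5], [582.0, -122.1]] [581.81965115 -94.83956532] (np.float64(54.6), np.float64(1.577))
base 12 [[580.8, -67.8], [581.1, -121.8]] [580.9435469  -94.78559432] (np.float64(54.0), np.float64(1.577))
stem top ((261.0, 93.5), (15.0, 16.0), 90.0) [523.  -94.7  72. ]
foot [[540.6, -84.6], [579.3, -84.5], [540.7, -105.6], [579.4, -105.6]] (np.float64(38.7), np.float64(0.002)) (np.float64(38.7), np.float64(0.001))
base plate -y edge [[609.4, 8.5], [549.4, 5.4]] (np.float64(60.1), np.float64(0.051))
front edge [[549.0, 45.7], [549.4, 5.4]] (np.float64(40.3), np.float64(1.582))
```

The pad centre is (612,−90) with yaw 0.040. The pier's tower is at (611.5,−95) with yaw 0.003: it lagged during the drag. I'll regrip and turn it, overshooting by the lag.

Run:
```python
from plant import ctrl
from h import *
pi=np.pi
def say(): print(np.round(ctrl.read_tool_pos(),1),np.round(ctrl.read_eef_rot(),3),np.round(ctrl.read_force(),1),np.round(ctrl.read_torque(),2),round(ctrl.read_width(),2),round(ctrl.read_t(),2))
ctrl.move_to([523,-94.4,150],[pi,0,-pi+.003]);ctrl.movel([523,-94.4,64],v=150)
ctrl.command_gripper(12);say()
ctrl.movel([524,-93.5,64],v=20,frame=[pi,0,-pi+.078]);ctrl.pause(.2);say()
ctrl.command_gripper(36);say()
ctrl.movel([524,-93.5,150],v=200);ctrl.move_to([430,-90,220],[pi,0,0]);shot(ctrl,"w5");print(ctrl.read_t())
im=cv2.imread("pics/w5.png");a=im[20:120,200:310];cv2.imwrite("pics/w5c.png",cv2.resize(a,None,fx=6,fy=6,interpolation=cv2.INTER_CUBIC)[:600,:800])
```

```text
[523.5 -94.5  64.7] [-3.141e+00  1.000e-03 -3.139e+00] [-0.6 -0.3  4.4] [ 0.04 -0.05  0.01] 16.61 28.8
[524.6 -94.5  64.6] [-3.140e+00  1.000e-03 -3.064e+00] [-1.4 -1.9  4.9] [-0.31 -0.04 -0.09] 16.53 29.25
[523.9 -93.4  63.9] [ 3.141 -0.    -3.063] [ 0.1  0.  -0.9] [ 0.11 -0.13  0.01] 36.02 29.81
32.5
```

View pics/w5c.png

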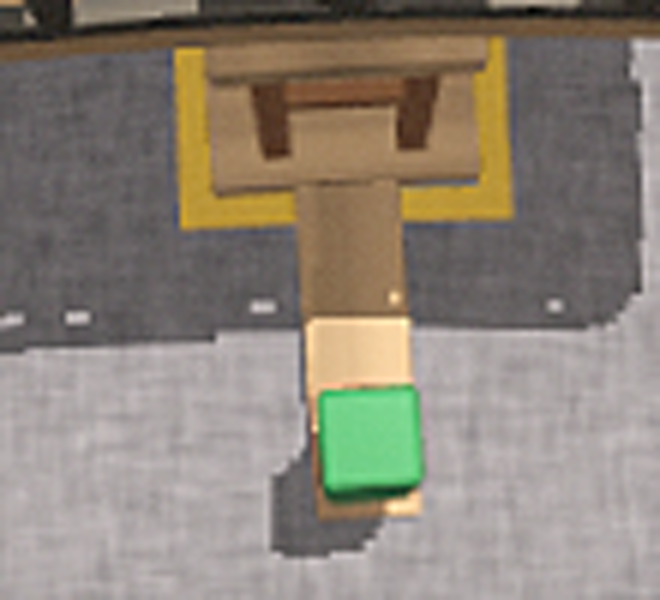

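Crop: pad front edge (180,229)–(514,217), base front (212,195)–(480,179), foot edges (300,220)–(314,380) and (404,220)–(411,380).

Run:
```python
from h import *
k=lambda u,v,z:wonz("w5",200+(u-2.5)/6,20+(v-2.5)/6,z)[:2]
e=lambda a,b:(np.linalg.norm(b-a).round(1),np.arctan2(*(b-a)[::-1]).round(3))
P=k(180,229,0),k(514,217,0);print("pad front",np.round(P,1).tolist(),np.mean(P,0),e(P[1],P[0])[1]-1.571)
print("pad sides",e(k(180,229,0),k(175,55,0)),e(k(514,217,0),k(502,55,0)))
for z in(0,8):
    B=k(212,195,z),k(480,179,z);print("base",z,np.round(B,1).tolist(),np.mean(B,0),e(B[1],B[0])[1]-1.571)
F=[k(298,200,8),k(310,400,8),k(402,200,8),k(412,385,8)];print("foot",e(F[1],F[0]),e(F[3],F[2]))
print("stem",k(371,437,72))
```

```text
pad front [[575.6, -56.0], [578.5, -126.6]] [577.01279567 -91.27138817] 0.04100000000000015
pad sides (np.float64(39.7), np.float64(0.035)) (np.float64(37.0), np.float64(0.064))
base 0 [[583.0, -62.7], [586.8, -119.4]] [584.89398862 -91.044833  ] 0.06600000000000006
base 8 [[581.3, -63.3], [585.0, -118.7]] [583.11480519 -91.01946482] 0.06600000000000006
foot (np.float64(43.1), np.float64(0.06)) (np.float64(39.8), np.float64(0.053))
stem [524.16035058 -95.15034146]
```

The pier is within about 1 mm and 1° of the pad. Next is the squeeze, offset to +y so that the post finger touches as the pawl frees.

Run:
```python
from plant import ctrl
from h import *
pi=np.pi;y=.04
J=np.array([605.3,59.1]);R=np.array([[np.cos(y),-np.sin(y)],[np.sin(y),np.cos(y)]])
w=lambda a,b:J+R@[a,b]
def say(*a): print(*a,np.round(ctrl.read_tool_pos(),1),np.round(ctrl.read_force(),1),round(ctrl.read_width(),2),round(ctrl.read_grip_force(),1),round(ctrl.read_t(),2))
ctrl.movel([430,-60,330],v=300)
ctrl.command_gripper(85)
ctrl.move_to([*w(0,4),335],[pi,0,-pi+y]);say("above")
ctrl.movel([*w(0,4),262],v=120);say("down")
ctrl.command_gripper(60);say(60)
ctrl.command_gripper(55);say(55)
ctrl.command_gripper(52.5);say(52.5)
```

```text
above [604.8  63.4 334.6] [-0.2  1.   0.5] 85.44 0.0 36.13
down [605.4  63.5 262.6] [-0.4  0.5  0. ] 85.15 0.0 36.89
60 [605.3  64.3 262.4] [-0.1  3.4  1.3] 60.14 1.9 37.52
55 [605.2  65.8 262.5] [1.8 5.3 0. ] 55.19 4.1 37.88
52.5 [605.3  64.6 262.8] [-0.6  5.1  3.9] 53.12 4.3 38.17
```

Run:
```python
from plant import ctrl
from h import *
pi=np.pi;y=.04
J=np.array([605.3,59.1]);R=np.array([[np.cos(y),-np.sin(y)],[np.sin(y),np.cos(y)]])
w=lambda a,b:J+R@[a,b]
def say(*a): print(*a,np.round(ctrl.read_tool_pos(),1),np.round(ctrl.read_force(),1),round(ctrl.read_width(),2),round(ctrl.read_grip_force(),1),round(ctrl.read_t(),2))
ctrl.command_gripper(38);say("sq")
ctrl.movel([*w(0,0.5),262],v=30);say("ctr")
ctrl.movel([*w(0,0.5),264],v=20);say("up2")
```

```text
sq [604.9  58.  259.8] [ 0.2 -4.8 -5.6] 38.23 20.4 38.65
ctr [604.9  58.  260.8] [ 0.5 -2.1 -7.6] 37.97 19.6 38.92
up2 [604.9  58.  263.6] [-0.6 -4.4 -7.1] 38.38 20.3 39.17
```

The span's weight is on the fingers and the pawl is free. Lowering slowly now.

Run:
```python
from plant import ctrl
from h import *
pi=np.pi;y=.04
J=np.array([605.3,59.1]);R=np.array([[np.cos(y),-np.sin(y)],[np.sin(y),np.cos(y)]])
w=J+R@[0,0.5]
def say(*a): print(*a,np.round(ctrl.read_tool_pos(),1),np.round(ctrl.read_force(),1),round(ctrl.read_width(),2),round(ctrl.read_t(),2))
ctrl.movel([*w,249],v=20);say()
z=248
while z>230:
    ctrl.movel([*w,z],v=15)
    f=np.mean([ctrl.read_force()[2] for _ in range(3)]);say(z,round(f,1))
    if f>-3: break
    z-=1
```

```text
[605.   58.1 248.7] [-0.2 -4.6 -6.7] 37.86 40.07
248 -6.4 [604.9  58.  247.7] [ 0.2 -5.2 -6.4] 38.22 40.32
247 -6.0 [604.9  58.1 246.7] [-0.5 -5.1 -6. ] 38.65 40.57
246 -2.7 [605.   58.1 246.5] [-2.  -6.4 -2.7] 38.29 40.82
```

Run:
```python
from plant import ctrl
from h import *
c=ctrl.camera("scene");d=ctrl.camera("side");print(np.round(ctrl.read_force(),1),np.round(ctrl.read_tool_pos(),1))
cv2.imwrite("pics/sc9.png",c["image"][:,:,::-1]);cv2.imwrite("pics/sd9.png",d["image"][:,:,::-1])
A=cv2.resize(c["image"][160:250,215:305],(400,400),interpolation=cv2.INTER_CUBIC);B=cv2.resize(d["image"][160:250,215:305],(400,400),interpolation=cv2.INTER_CUBIC)
cv2.imwrite("pics/low.png",np.hstack([A,B])[:,:,::-1])
for n,k,r in(("scene",c,(265,180,300,235)),("side",d,(235,160,280,225))):
    for s,ce,m in blobs(k["image"],"red",r,3):print(n,s,ce)
# predicted pixel of deck lower edge far corner (jack +x side, -y 150) for lifts 44..50 in scene
y=.04;J=np.array([605.3,59.1]);R=np.array([[np.cos(y),-np.sin(y)],[np.sin(y),np.cos(y)]])
def pix(k,P):
    T=np.linalg.inv(np.array(k["cam_to_world"]));q=T[:3,:3]@P+T[:3,3];return [k["fx"]*q[0]/q[2]+k["cx"],k["fy"]*q[1]/q[2]+k["cy"]]
for L in(40,46,48,64): print(L,"truss far corners top scene",[np.round((np.array(pix(c,[*(J+R@[sx,-233]),122+L]))-[215,160])*400/90) for sx in(-32,32)],"side",[np.round((np.array(pix(d,[*(J+R@[sx,-233]),122+L]))-[215,160])*400/90) for sx in(-32,32)])
```

```text
[-2.1 -6.6 -2.1] [605.   58.1 246.5]
scene [278, 208, 6, 5, 18] [279.9, 210.1]
side [254, 192, 7, 10, 68] [257.1, 196.4]
40 truss far corners top scene [array([93.,  3.]), array([24., 48.])] side [array([233.,  47.]), array([148.,  47.])]
46 truss far corners top scene [array([93., -2.]), array([24., 44.])] side [array([233.,  40.]), array([148.,  40.])]
48 truss far corners top scene [array([93., -3.]), array([23., 42.])] side [array([233.,  38.]), array([148.,  38.])]
64 truss far corners top scene [array([ 92., -16.]), array([21., 30.])] side [array([233.,  19.]), array([147.,  20.])]
```

View pics/low.png

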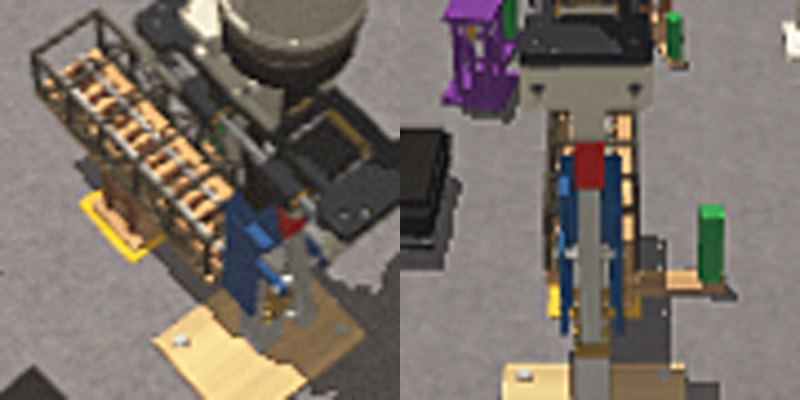

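In the picture the release is squeezed and the span's truss is near the pier top. The release's position gives a lift of about 43 mm, below the 48 tooth, so the contact is with the pier. I'll ease the rest of the weight onto it and then let go.

Run:
```python
from plant import ctrl
from h import *
y=.04
J=np.array([605.3,59.1]);R=np.array([[np.cos(y),-np.sin(y)],[np.sin(y),np.cos(y)]])
w=J+R@[0,0.5]
def say(*a): print(*a,np.round(ctrl.read_tool_pos(),1),np.round(ctrl.read_force(),1),round(ctrl.read_width(),2),round(ctrl.read_t(),2))
z=245.5
while z>242:
    ctrl.movel([*w,z],v=10);ctrl.pause(.1)
    f=np.mean([ctrl.read_force()[2] for _ in range(3)]);say(z,round(f,1))
    if f>1: break
    z-=.5
```

```text
245.5 1.1 [605.   58.1 246.4] [-2.7 -7.   1.1] 37.94 41.27
```

Run:
```python
from plant import ctrl
from h import *
y=.04
J=np.array([605.3,59.1]);R=np.array([[np.cos(y),-np.sin(y)],[np.sin(y),np.cos(y)]])
def say(*a): print(*a,np.round(ctrl.read_tool_pos(),1),np.round(ctrl.read_force(),1),round(ctrl.read_width(),2),round(ctrl.read_t(),2))
a=ctrl.camera("scene")["image"]
for o in(46,52,60,88): ctrl.command_gripper(o);say(o)
b=ctrl.camera("scene")["image"]
g=lambda i:cv2.cvtColor(i[155:225,218:265],cv2.COLOR_RGB2GRAY).astype(np.float32)
print("truss shift px",cv2.phaseCorrelate(g(a),g(b)),"mean diff",np.abs(g(a)-g(b)).mean())
p=ctrl.read_tool_pos();ctrl.movel([*(J+R@[0,5.5]),340],v=150);say("up");ctrl.pause(.5)
c=ctrl.camera("scene");d=ctrl.camera("side")
P=[max(blobs(k["image"],"red",r,8),key=lambda s:s[0][4]) for k,r in((c,(265,190,300,235)),(d,(235,165,280,225)))]
print([q[:2] for q in P],tri(c,P[0][1],d,P[1][1]))
```

```text
46 [605.5  61.4 246.6] [-3.1  1.4  2.3] 46.17 41.72
52 [605.8  60.2 245.8] [0.8 2.5 2.1] 52.13 42.09
60 [605.5  59.5 245.5] [1.2 3.5 2.4] 60.49 42.5
88 [605.3  59.5 245.5] [0.3 0.2 0.2] 87.79 43.17
truss shift px ((-0.04028514468426181, 0.28343379687085246), 0.8997636362910271) mean diff 5.3851066
up [604.7  64.2 339.1] [-0.1  0.2 -0.1] 88.09 44.0
[([280, 206, 6, 9, 39], [282.1, 210.0]), ([254, 192, 7, 12, 81], [257.0, 197.4])] (array([604.39379936,  87.5674861 , 235.3934173 ]), np.float64(1.2397318621237012))
```

The span rests at a lift of about 40 mm, between the 32 and 48 teeth and so on the pier. The gripper is clear, so I'm handing in.

Run:
```python
from plant import ctrl
print(ctrl.hand_in(),ctrl.read_t())
```

```text
the job is handed in; nothing more can be done
the job is handed in; nothing more can be done
```

I handed the job in at about 44 s: the span rests on the pier at a lift of about 40 mm, the pier is within about 1 mm and 1° of the pad, and the gripper is clear; I'm less sure the span didn't slip a few millimetres (up to about 8 mm by my lift estimates) as the pawl freed, and it was lifted to its stop (31 N) before settling on the top tooth.

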